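# Flip a face-down test cassette over the edge of its reading pad

## Task

The white test cassette lies face down on the table in front of the raised reading pad. Without gripping or lifting it, push it with the fingertips against the pad's front edge until it tips up about that edge and turns over onto the pad, then push it along the pad until it lies flat, result windows up, flush against the blue back rail and roughly in the middle of it. Leave the other things where they are.

Things in the scene. Friction and masses are not known exactly. Their poses are not given: they have to be found in the camera images.
- pad: Fixed reading pad: grey plate, black inlay, 135 mm along its x, 150 mm along its y, top 6 mm above the table, blue back rail across it. Origin at the centre of its underside; z up; +x runs from front edge to rail. Front edge (an upright 6 mm step) at x = -67.5 mm; near face of the rail at x = +47.5 mm; the rail is 12 mm thick and stands 12 mm above the pad's top.
- pad_front (a point): Middle of the pad's front edge, at the top of the 6 mm step; axes as the pad.
- pad_rail (a point): Middle of the near face of the blue rail, 12 mm above the table; axes as the pad.
- cassette: Loose flat white test cassette, 64 mm (x) by 90 mm (y) by 16 mm thick, about 80 g. Origin at the centre of its face (the side with five result windows); z points from the face to the plain back. It starts face down on the table, z up, x pointing at the pad's front edge within 0.25 rad, its +x side roughly 20 to 70 mm short of the edge.
- cassette_center (a point): Centre of the cassette, half-way through its thickness; axes as the cassette. Once its +x side is against the pad's front edge, fingertips that press on the end of its lip towards the pad with a few newtons and move up carry the lip up by friction; it turns about the edge and past upright falls over onto the pad by itself. Pushed level, with no upward motion, it may only jam.
- cassette_front (a point): Middle of the cassette's +x side, a square upright side 16 mm high and 90 mm long, 32 mm from the centre; half-way through its thickness.
- cassette_lip (a point): Middle of the end of the blue lip along the cassette's -x side, 32 mm from the centre. The lip is the last 10 mm of the 64 mm, 90 mm long, 6 mm thick and level with the back: face down, its underside is 10 mm above the table.
- orange_cup: Bystander, loose, to be left alone: specimen cup with an orange lid, 61 mm across, 66 mm high. Origin at the centre of its underside.
- blue_cup: Bystander, loose, to be left alone: specimen cup with a blue lid, 61 mm across, 66 mm high. Origin at the centre of its underside.
- carton: Bystander, loose, to be left alone: small open white carton, 61 x 62 x 59 mm. Origin at the centre of its underside.
- tape: Bystander, loose, to be left alone: roll of white surgical tape, 58 mm across, 25 mm high. Origin at the centre of its underside.
- vial_red: Bystander, loose, to be left alone: brown glass vial with a red cap, 23 mm across, 46 mm high. Origin at the centre of its underside.
- pen: Bystander, loose, to be left alone: black and blue marker pen lying flat, 132 mm long. Origin at the centre of its underside.
- needle_syringe: Bystander, loose, to be left alone: syringe with an orange needle cap lying flat, 119 mm long. Origin at the centre of its underside.
- dropper: Bystander, loose, to be left alone: white dropper bottle, 62 mm across, 119 mm high. Origin at the centre of its underside.

How it is judged:
By the outcome, as a careful person would: the job done as asked, in the order asked, and still so for the second after the job is handed in, with the robot touching nothing.
It also fails if it takes over 56 s, if anything falls off the work surface, if the arm or the gripper's body presses on something with over 40 N, if the wrist force passes 120 N, or if a joint passes its speed limit or range.

## Robot

A 6-joint arm with a two-finger parallel gripper is mounted at the origin on a cart in front of the work surface, level with it; the furniture and walls round the work are solid. World frame = base frame: x ahead of the robot, y to its left, z up, the work surface at z = 0. Lengths are in m, angles in rad, forces in N, time in s.
With the tool pointing down it reaches from about 0.275 to 1 m from the base axis. Payload 8.4 kg.
Tool frame: the origin (TCP) lies midway between the tips of the shut fingers; the grasp point (between the pads) lies 19 mm behind it (grasp_offset is the z of the grasp point in the tool frame, in m); z points along the fingers, y is the line along which they close (so a half turn about z gives the same grasp; the last joint's range is limited). The gripper opens to 85 mm and grips with 20 to 120 N. Pads are 22 mm wide; open, the fingers measure 114 mm over their backs; the gripper's body (76 mm by 85 mm) begins 54 mm behind the grasp point. The pads swing forward as they close: fully open they stand 13 mm farther back than shut.
Start: joints at [-1.122, 0.353, 1.633, -0, 1.155, -0.002], TCP at [0.272, -0.563, 0.231] pointing down, gripper open.
Joint ranges: [-2.63, 2.63], [-0.92, 2.1], [0.06, 2.66], [-1.3, 4.44], [0, 2.69], [-3.02, 3.02]. Speed limits (rad/s): [2.22, 2.22, 2.79, 3.14, 3.14, 3.14].

## Interface

Orientations are given as [roll, pitch, yaw] about the fixed x, y, z axes, in that order (R = Rz(yaw) Ry(pitch) Rx(roll)).
In Python, from station import get_state, camera, camera_info, sign_off, find_in, regions_of, grasp_offset gives the robot as it stands.
- The arm moves only by the tool drive_tool, never from a script. Its argument "moves" is a list of rows, each a list of 3 entries, a list of its own where there are three numbers: the turn, a rotation vector about the tool's x, y, z in degrees, then the shift along the tool's x, y, z in mm, then the finger opening in mm, from 0 to 85.4. In form: [[[ax, ay, az], [x, y, z], fingers], ...]. A call has 1 to 20 rows; each row shifts and turns the commanded pose from where the row before left it, along the tool's axes as they then stand; what a row does not reach is not made up. A row lasts 1/12 s, in which the tool goes at most 41.7 mm and 7.16 degrees, less where a joint would pass 70% of its speed; a pose out of reach is approached as far as the arm can. A call with a gripper value outside its range is refused whole. The fingers move at their own pace and stop on an object; the grip force is fixed at half the most. Time passes only in rows, so rows that do not move let the fingers close. It gives the time, the measured TCP pose, the force, the opening and the grip force at its end, in the units of the state.
- get_state(): the state, without advancing time (a new reading comes with each control period).
- camera(name): name is "scene" or "top" or "wrist"; returns the picture (384x512x3 uint8, red, green, blue); there is no depth.
- camera_info(name): a dict with "fx", "fy", "cx", "cy" (pixels), "origin" and "rotation" of the camera in the world. Camera axes: x right, y up, looking along -z (the intrinsics and any distortion apply to the point x, -y, -z); pixel columns grow to the right and rows downward; lengths in m; the calibration is good to about 2 mm. A picture is of the moment at which its call begins: read the wrist's pose just before it. camera_info takes no time and is no camera call; for the wrist camera it gives the pose at the moment of the call.
- sign_off(): hands the job in; it is judged then, once.
Trained networks look in the newest picture that a camera, given by its name, has taken for a name from the list of things; names that differ only in an ending like _2 or _b are one class to them, and where a whole thing is asked for, a point or a joint stands for the part that bears it (a point fixed in the world has none). Each returns a list of dicts, best first, with "p" (0 to 1); they miss things now and then, are a little off and sometimes report something else, mostly with a low value. They report only what shows in the picture. A call takes as long as a camera call.
- find_in(camera, name): "xy" ([column, row] in pixels, amid what is visible of it).
- regions_of(camera, name): "region" (384x512 bool, what is visible of it) and "xy" ([column, row] in pixels, amid what is visible of it).
The state is a dict: "time_s": time; "joint_pos": joint angles; "joint_vel": joint speeds; "joint_efforts": joint torques, N m; "ee_pos": TCP position; "orientation": TCP orientation; "ft_force": force on the tool from outside, world axes, zero at the start; "wrist_torque": the same for the moment, N m; "gripper_width": opening from 0.0 (shut) to 1.0 (fully open); "gripper_force": force on a finger pad.
Only numpy, scipy, OpenCV 4.12 (cv2) and the standard library are available. Lean on these libraries where they do the work, as an engineer would, in place of code of your own. Each camera call takes 0.05 s, during which the arm holds its last target. There are 200 camera calls.

## Working session

There is one attempt and no reset: what is moved stays moved. The work goes in short steps, Python scripts to look and compute and a tool call to move; the robot and the scene stay as the last step left them, time stands still between calls to the robot, and variables do not carry over. Pictures are saved under pics/ and viewed, at most 10 in all, crops included, and the job is handed in when it is done.

Besides the shell and the picture viewer there is one more tool, called after "Emit:" by a JSON object that holds its "name" and its "arguments", one argument or row to a line. drive_tool: Moves the arm, as the interface text tells. Its arguments: {"type":"object","properties":{"moves":{"type":"array","items":{"type":"array"}}},"required":["moves"]}

```bash
mkdir -p pics; ls
cat > h.py <<'E'
from station import *
import numpy as np, cv2
def ray(info,px):
    K=np.array([[info['fx'],0,info['cx']],[0,info['fy'],info['cy']],[0,0,1]],float)
    d=np.asarray(info.get('distortion',np.zeros(5)),float)
    p=cv2.undistortPoints(np.array([[px]],float),K,d)[0,0]
    return np.array(info['origin']),np.array(info['rotation'])@np.array([p[0],-p[1],-1])
def onz(info,px,z):
    o,r=ray(info,px); return o+r*(z-o[2])/r[2]
def snap(c,name):
    im=camera(c); cv2.imwrite('pics/'+name,im[:,:,::-1]); return im
E
python3 - <<'E'
from h import *
print(get_state()); 
for c in ['top','scene']:
    i=camera_info(c);print(c,i)
a=snap('top','t0.png')
for n in ['cassette','cassette_lip','cassette_front','pad','pad_front','pad_rail']:
    for r in find_in('top',n)[:2]: print(n,r['xy'],r['p'],onz(camera_info('top'),r['xy'],0.01))
E
```

```text
pics
{'time_s': 0.0, 'joint_pos': array([-1.12240220e+00,  3.53662295e-01,  1.63413364e+00,  9.05597015e-06,
        1.15520603e+00, -2.39548363e-03]), 'joint_vel': array([-0.00106229, -0.00102921,  0.0011356 ,  0.00037328, -0.00083847,
        0.00017091]), 'joint_efforts': array([ 1.28154039e-03, -6.05253053e+01, -3.42070985e+01, -3.74075000e-06,
        9.25235421e-03,  3.89479578e-05]), 'ee_pos': array([ 0.27209526, -0.56213062,  0.23055306]), 'orientation': array([-3.14018336e+00, -1.16559056e-05,  4.50785942e-01]), 'ft_force': array([ 0.27419442,  0.48357786, -0.21076673]), 'wrist_torque': array([ 0.01911744, -0.01179434,  0.01390824]), 'gripper_force': 0.0, 'gripper_width': 1.003811300946819}
top {'fx': 413.05100562004003, 'fy': 413.05100562004003, 'cx': 261.5753817662553, 'cy': 188.94881896538274, 'origin': array([0.48434788, 0.02441905, 1.48817143]), 'rotation': array([ 0.07465185,  0.0105835 , -1.56026276])}
scene {'fx': 458.06161857633055, 'fy': 458.06161857633055, 'cx': 258.7926871280806, 'cy': 190.40973610596987, 'origin': array([-0.3959559 , -0.72264777,  0.58123286]), 'rotation': array([ 1.17518111, -0.02598934, -0.88979248])}Traceback (most recent call last):
  File "<stdin>", line 7, in <module>
  File "h.py", line 9, in onz
    o,r=ray(info,px); return o+r*(z-o[2])/r[2]
                                          ~^^^
IndexError: invalid index to scalar variable.
```

View pics/t0.png

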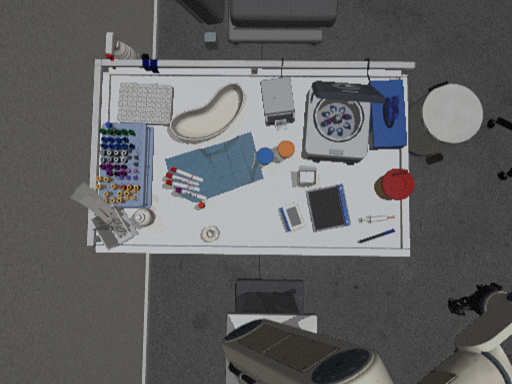

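The top view shows the cassette at about (291,217), with its lip on the left, the pad at (328,207) and the rail on the pad's right. That puts pad +x at roughly world -y. The cup and carton are just above, at (265,156), (286,149) and (306,177).

```bash
sed -i 's/^import numpy.*/import numpy as np, cv2\nfrom scipy.spatial.transform import Rotation as Ro/; s/np.array(info\[.rotation.\])@/Ro.from_euler("xyz",info["rotation"]).as_matrix()@/' h.py
cat >> h.py <<'E'
def rect(cam,name,z):
    i=camera_info(cam); rs=regions_of(cam,name)
    if not rs: print(name,'none'); return
    r=rs[0]; cs,_=cv2.findContours(r['region'].astype(np.uint8),cv2.RETR_EXTERNAL,cv2.CHAIN_APPROX_NONE)
    c=max(cs,key=cv2.contourArea)
    P=np.array([onz(i,p[0],z)[:2] for p in c],np.float32)*1000
    (cx,cy),(w,h),a=cv2.minAreaRect(P)
    print(name,round(r['p'],2),'c',round(cx,1),round(cy,1),'wh',round(w,1),round(h,1),'a',round(a,1),'cent',onz(i,r['xy'],z)[:2].round(4))
E
python3 - <<'E'
from h import *
print(camera_info('wrist')); a=snap('wrist','w0.png'); camera('top')
for n,z in [('cassette',.016),('cassette_lip',.016),('pad',.006),('carton',.05),('orange_cup',.06),('blue_cup',.06),('pen',.01),('needle_syringe',.01),('tape',.025),('dropper',.1),('vial_red',.04)]: rect('top',n,z)
E
```

```text
{'fx': 297.8002736043109, 'fy': 297.8002736043109, 'cx': 249.81195472774536, 'cy': 185.8418315935227, 'origin': array([ 0.33666823, -0.53091597,  0.37166921]), 'rotation': array([-0.28391958,  0.00126083, -1.12068713])}
cassette 0.71 c 741.1 -43.4 wh 61.8 54.0 a 0.4 cent [ 0.7342 -0.0503]
cassette_lip 0.77 c 498.1 -65.7 wh 92.1 66.9 a 19.7 cent [ 0.5013 -0.0602]
pad 0.75 c 532.4 -196.7 wh 149.6 134.7 a 11.0 cent [ 0.5282 -0.1901]
carton 0.59 c 644.0 -115.8 wh 60.1 59.5 a 0.2 cent [ 0.6422 -0.114 ]
orange_cup 0.56 c 733.5 -43.1 wh 57.0 57.1 a 45.2 cent [ 0.7331 -0.0473]
blue_cup 0.78 c 709.9 33.5 wh 56.3 55.8 a 0.5 cent [0.7137 0.0331]
pen 0.74 c 533.3 -196.3 wh 151.3 135.5 a 11.4 cent [ 0.5213 -0.1938]
needle_syringe 0.66 c 495.6 -363.8 wh 16.5 93.1 a 5.4 cent [ 0.4932 -0.3675]
tape 0.73 c 498.8 -66.9 wh 89.1 61.5 a 18.9 cent [ 0.508  -0.0642]
dropper 0.84 c 491.3 436.5 wh 57.1 70.9 a 0.6 cent [0.4847 0.4456]
vial_red 0.18 c 438.2 217.7 wh 52.2 52.5 a 1.1 cent [0.4201 0.2271]
```

View pics/w0.png

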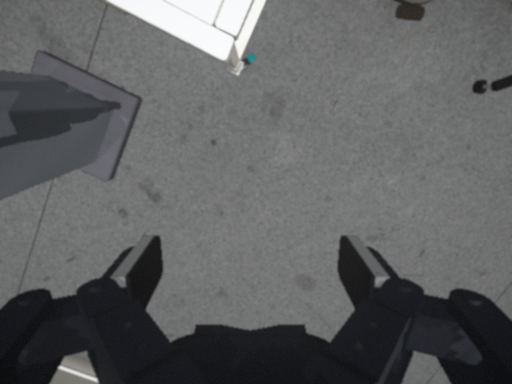

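Emit:
{"name": "drive_tool", "arguments": {
  "moves": [
    [[0,0,-7],[0,0,0],60],
    [[0,0,-7],[0,0,0],60],
    [[0,0,-7],[0,0,0],60],
    [[0,0,-7],[0,0,0],60],
    [[0,0,-7],[0,0,0],60],
    [[0,0,-7],[0,0,0],60],
    [[0,0,-7],[0,0,0],60],
    [[0,0,-7],[0,0,0],60],
    [[0,0,-7],[0,0,0],60],
    [[0,0,-7],[0,0,0],60],
    [[0,0,-7],[0,0,0],60],
    [[0,0,-7],[0,0,0],60]
  ]
}}

```text
time_s: 1.75
ee_pos: [0.2723, -0.5626, 0.2313]
orientation: [-3.142, 0.0, 1.923]
ft_force: [-0.5, -0.1, 0.3]
gripper_width: 0.704
gripper_force: 0.0
```

Emit:
{"name": "drive_tool", "arguments": {
  "moves": [
    [[0,0,0],[24,20,0],60],
    [[0,0,0],[24,20,0],60],
    [[0,0,0],[24,20,0],60],
    [[0,0,0],[24,20,0],60],
    [[0,0,0],[24,20,0],60],
    [[0,0,0],[24,20,0],60],
    [[0,0,0],[24,20,0],60],
    [[0,0,0],[24,20,0],60],
    [[0,0,0],[24,20,0],60],
    [[0,0,0],[24,20,0],60],
    [[0,0,0],[24,20,0],60],
    [[0,0,0],[24,20,0],60],
    [[0,0,0],[24,20,0],60],
    [[0,0,0],[24,20,0],60],
    [[0,0,0],[24,20,0],60],
    [[0,0,0],[24,20,0],60],
    [[0,0,0],[24,20,0],60],
    [[0,0,0],[24,20,0],60],
    [[0,0,0],[24,20,0],60]
  ]
}}

```text
time_s: 3.33
ee_pos: [0.4755, -0.0031, 0.2315]
orientation: [3.141, 0.0, 1.917]
ft_force: [0.5, -0.3, 0.5]
gripper_width: 0.704
gripper_force: 0.0
```

Run:
```python
from h import *
s=get_state();print(s['ee_pos'],np.degrees(s['orientation']),s['joint_pos'],s['gripper_width'],s['time_s'])
a=snap('wrist','w1.png')
for n,z in [('cassette_front',.016),('cassette',.016),('pad',.006)]: rect('wrist',n,z)
```

```text
[ 0.4754788  -0.00311493  0.23154613] [1.79967243e+02 1.37015186e-02 1.09835248e+02] [-9.68771618e-03  1.17262720e-01  1.94281357e+00 -2.82882588e-05
  1.08089715e+00 -3.55864864e-01] 0.7039847103827122 3.3333
cassette_front 0.94 c 497.1 -62.2 wh 89.3 64.2 a 19.7 cent [ 0.4933 -0.0606]
cassette 0.58 c 496.2 -63.2 wh 89.2 66.9 a 21.3 cent [ 0.4926 -0.0611]
pad 0.96 c 530.1 -196.1 wh 150.3 140.7 a 11.7 cent [ 0.5292 -0.1843]
```

View pics/w1.png

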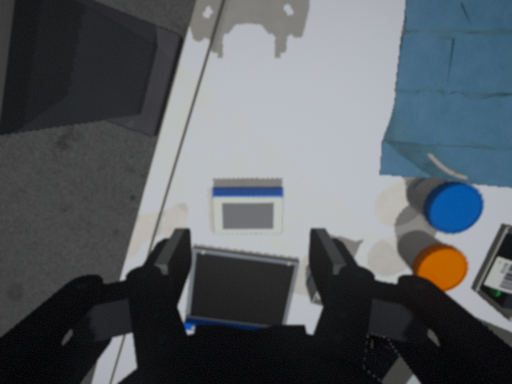

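The wrist view shows the cassette near (248,210), with its blue lip facing the fingers and the pad beyond it at (245,290). I'm centred about 31 mm behind the lip, so I'll descend.

Emit:
{"name": "drive_tool", "arguments": {
  "moves": [
    [[0,0,0],[0,0,26],60],
    [[0,0,0],[0,0,26],60],
    [[0,0,0],[0,0,26],60],
    [[0,0,0],[0,0,26],60],
    [[0,0,0],[0,0,26],60],
    [[0,0,0],[0,0,26],60],
    [[0,0,0],[0,0,26],60],
    [[0,0,0],[0,0,26],60],
    [[0,0,0],[0,0,10],60],
    [[0,0,0],[0,0,6],60],
    [[0,0,0],[0,0,3],60],
    [[0,0,0],[0,0,0],60],
    [[0,0,0],[0,0,0],60]
  ]
}}

```text
time_s: 4.62
ee_pos: [0.4759, -0.0049, 0.0053]
orientation: [3.14, 0.001, 1.917]
ft_force: [0.1, -0.1, -0.1]
gripper_width: 0.701
gripper_force: 0.0
```

Emit:
{"name": "drive_tool", "arguments": {
  "moves": [
    [[0,0,0],[0,0,1],60],
    [[0,0,0],[0,0,1],60],
    [[0,0,0],[0,0,1],60],
    [[0,0,0],[0,0,0],60]
  ]
}}

```text
time_s: 4.95
ee_pos: [0.4752, -0.0047, 0.0015]
orientation: [3.141, 0.0, 1.917]
ft_force: [0.9, -0.6, 0.3]
gripper_width: 0.704
gripper_force: 0.0
```

Emit:
{"name": "drive_tool", "arguments": {
  "moves": [
    [[0,0,0],[0,0,1],60],
    [[0,0,0],[0,0,1],60],
    [[0,0,0],[0,0,0],60]
  ]
}}

```text
time_s: 5.2
ee_pos: [0.475, -0.0047, -0.0009]
orientation: [-3.141, -0.0, 1.917]
ft_force: [0.4, 0.7, 0.8]
gripper_width: 0.7
gripper_force: 0.0
```

Emit:
{"name": "drive_tool", "arguments": {
  "moves": [
    [[0,0,0],[0,0,1],60],
    [[0,0,0],[0,0,1],60],
    [[0,0,0],[0,0,0],60]
  ]
}}

```text
time_s: 5.45
ee_pos: [0.475, -0.0047, -0.0029]
orientation: [-3.141, -0.0, 1.917]
ft_force: [0.3, 1.1, -1.1]
gripper_width: 0.702
gripper_force: 0.0
```

Emit:
{"name": "drive_tool", "arguments": {
  "moves": [
    [[0,0,0],[-4,0,0],60],
    [[0,0,0],[-4,0,0],60],
    [[0,0,0],[-4,0,0],60],
    [[0,0,0],[-3,0,0],60],
    [[0,0,0],[-3,0,0],60],
    [[0,0,0],[-3,0,0],60],
    [[0,0,0.85],[-3,0,0],60],
    [[0,0,0.85],[-3,0,0],60],
    [[0,0,0.85],[-3,0,0],60],
    [[0,0,0.85],[-3,0,0],60],
    [[0,0,0.85],[-3,0,0],60],
    [[0,0,0.85],[-3,0,0],60],
    [[0,0,0.85],[-3,0,0],60],
    [[0,0,0.85],[-3,0,0],60],
    [[0,0,0.85],[-2,0,0],60],
    [[0,0,0.85],[0,0,0],60]
  ]
}}

```text
time_s: 6.78
ee_pos: [0.4898, -0.0497, -0.0027]
orientation: [3.141, 0.0, 1.767]
ft_force: [0.1, 0.7, -0.1]
gripper_width: 0.706
gripper_force: 0.1
```

Run:
```python
from h import *
s=get_state();print(s['ee_pos'],np.degrees(s['orientation']))
a=snap('wrist','w2.png')
for n,z in [('cassette_front',.016),('cassette',.016),('pad',.006)]: rect('wrist',n,z)
camera('top')
for n,z in [('cassette_front',.016),('cassette',.016),('pad',.006)]: rect('top',n,z)
```

```text
[ 0.48978785 -0.04973905 -0.00271246] [1.79989440e+02 5.77174186e-03 1.01225677e+02]
cassette_front 0.78 c 494.5 -72.5 wh 69.5 34.2 a 10.5 cent [ 0.4935 -0.0686]
cassette 0.91 c 494.3 -72.4 wh 69.5 33.6 a 11.2 cent [ 0.4933 -0.0686]
pad 0.52 c 581.5 -113.9 wh 12.3 7.3 a 11.3 cent [ 0.5824 -0.113 ]
cassette_front none
cassette none
pad 0.64 c 532.4 -195.8 wh 149.8 138.0 a 11.2 cent [ 0.5408 -0.1955]
```

View pics/w2.png

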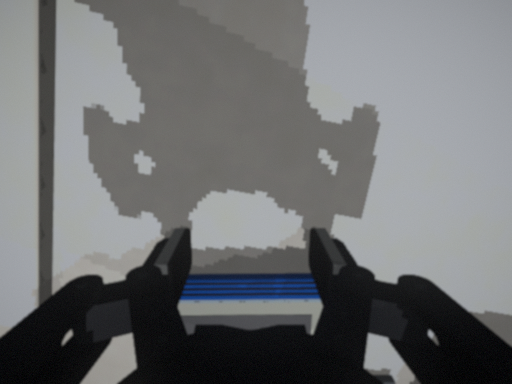

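Emit:
{"name": "drive_tool", "arguments": {
  "moves": [
    [[0,0,0],[-2,0,0],60],
    [[0,0,0],[-2,0,0],60],
    [[0,0,0],[-2,0,0],60],
    [[0,0,0],[-1,0,0],60],
    [[0,0,0],[0,0,0],60]
  ]
}}

```text
time_s: 7.6
ee_pos: [0.4911, -0.0565, -0.0027]
orientation: [3.141, 0.0, 1.768]
ft_force: [-0.2, -0.4, 1.2]
gripper_width: 0.703
gripper_force: 0.0
```

Emit:
{"name": "drive_tool", "arguments": {
  "moves": [
    [[0,0,0],[-1,0,0],60],
    [[0,0,0],[-1,0,0],60],
    [[0,0,0],[0,0,0],60]
  ]
}}

```text
time_s: 7.85
ee_pos: [0.4915, -0.0583, -0.0027]
orientation: [3.142, 0.0, 1.768]
ft_force: [0.0, -0.4, -0.6]
gripper_width: 0.703
gripper_force: 0.0
```

Emit:
{"name": "drive_tool", "arguments": {
  "moves": [
    [[0,0,0],[-1,0,0],60],
    [[0,0,0],[-1,0,0],60],
    [[0,0,0],[0,0,0],60]
  ]
}}

```text
time_s: 8.1
ee_pos: [0.4918, -0.0603, -0.0027]
orientation: [-3.142, 0.0, 1.769]
ft_force: [-0.4, -0.4, 0.6]
gripper_width: 0.703
gripper_force: 0.0
```

Emit:
{"name": "drive_tool", "arguments": {
  "moves": [
    [[0,0,0],[-1,0,0],60],
    [[0,0,0],[-1,0,0],60],
    [[0,0,0],[0,0,0],60]
  ]
}}

```text
time_s: 8.35
ee_pos: [0.492, -0.0617, -0.0028]
orientation: [-3.141, -0.001, 1.768]
ft_force: [-1.4, 5.0, 0.5]
gripper_width: 0.705
gripper_force: 2.5
```

Emit:
{"name": "drive_tool", "arguments": {
  "moves": [
    [[0,0,0],[-1,0,0],60],
    [[0,0,0],[-1,0,0],60],
    [[0,0,0],[0,0,0],60]
  ]
}}

```text
time_s: 8.6
ee_pos: [0.492, -0.062, -0.0027]
orientation: [-3.141, -0.003, 1.767]
ft_force: [-0.3, 20.5, 3.6]
gripper_width: 0.705
gripper_force: 10.2
```

Run:
```python
from h import *
s=get_state();print(s['ee_pos'],s['ft_force'])
a=snap('scene','s2.png'); i=camera_info('scene')
def uv(p):
    K=np.array([[i['fx'],0,i['cx']],[0,i['fy'],i['cy']],[0,0,1.]])
    q=Ro.from_euler("xyz",i["rotation"]).as_matrix().T@(np.array(p)-i['origin']); return i['cx']+i['fx']*q[0]/-q[2], i['cy']+i['fy']*q[1]/q[2]
u,v=map(int,uv([.5,-.1,0]));print(u,v)
c=a[max(v-65,0):v+55,max(0,u-80):u+80];cv2.imwrite('pics/s2c.png',cv2.resize(c,None,fx=5,fy=5,interpolation=cv2.INTER_CUBIC)[:,:,::-1])
```

```text
[ 0.49197863 -0.06196532 -0.00273194] [-0.25027865 20.51912038  3.63339303]
283 234
```

View pics/s2c.png

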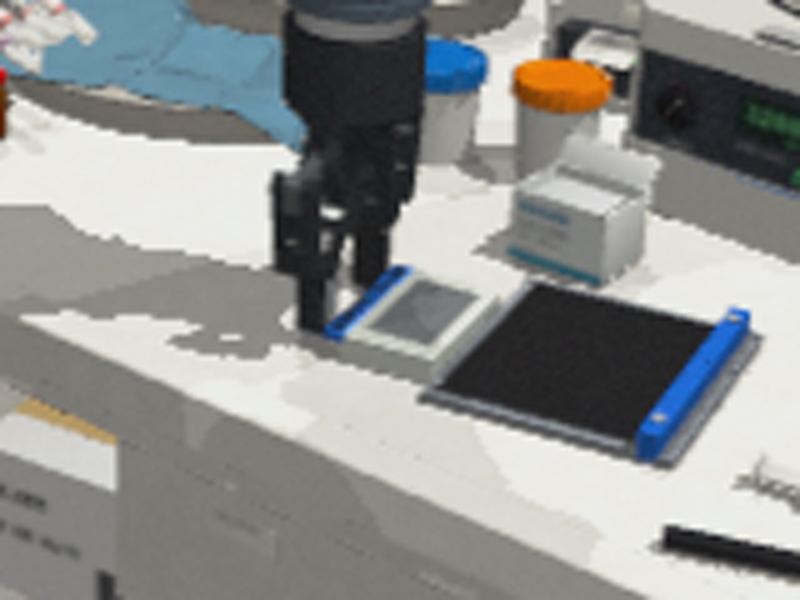

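The scene view shows the cassette flush and square against the pad's front edge, at about (440,355) in the crop, with both fingers on the lip. Next I press and move up along the arc.

Emit:
{"name": "drive_tool", "arguments": {
  "moves": [
    [[0,0,0],[0,0,-2],60],
    [[0,0,0],[-0.3,0,-2.5],60],
    [[0,0,0],[-0.6,0,-2.6],60],
    [[0,0,0],[0,0,0],60]
  ]
}}

```text
time_s: 8.98
ee_pos: [0.4922, -0.0632, 0.0047]
orientation: [-3.141, -0.002, 1.768]
ft_force: [-0.8, 16.5, 2.7]
gripper_width: 0.702
gripper_force: 8.2
```

Emit:
{"name": "drive_tool", "arguments": {
  "moves": [
    [[0,0,0],[-0.7,0,-2.7],60],
    [[0,0,0],[-0.7,0,-2.7],60],
    [[0,0,0],[-0.8,0,-2.7],60],
    [[0,0,0],[-0.8,0,-2.7],60],
    [[0,0,0],[0,0,0],60]
  ]
}}

```text
time_s: 9.4
ee_pos: [0.4929, -0.0664, 0.0156]
orientation: [-3.141, -0.002, 1.768]
ft_force: [-2.6, 13.5, 5.0]
gripper_width: 0.709
gripper_force: 6.9
```

Run:
```python
from h import *
s=get_state();print(s['ee_pos'],s['ft_force'])
a=snap('scene','s3.png'); 
c=a[169:289,203:363];cv2.imwrite('pics/s3c.png',cv2.resize(c,None,fx=5,fy=5,interpolation=cv2.INTER_CUBIC)[:,:,::-1])
```

```text
[ 0.49292162 -0.06644817  0.01564325] [-2.58804329 13.54919295  4.96727653]
```

View pics/s3c.png

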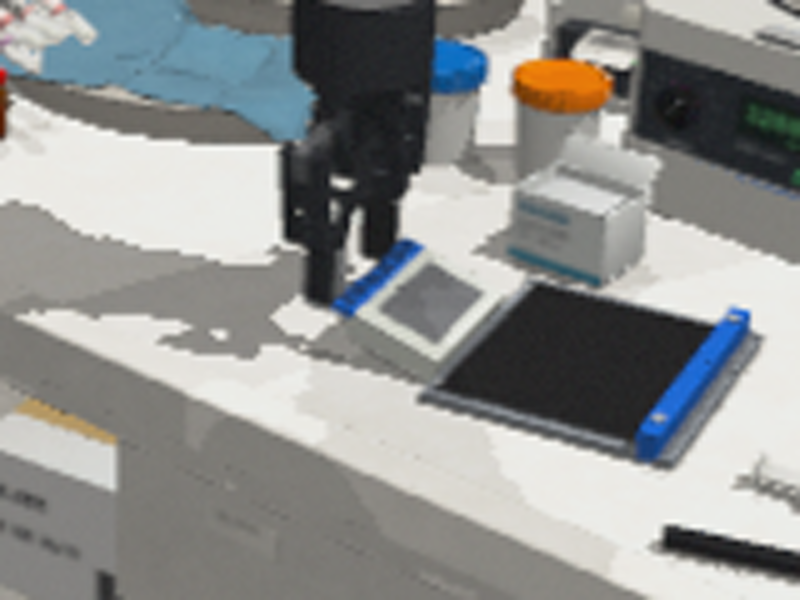

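It is tipping about the edge as intended, by roughly 16°. Continuing the arc.

Emit:
{"name": "drive_tool", "arguments": {
  "moves": [
    [[0,0,0],[-1,0,-2.5],60],
    [[0,0,0],[-1.1,0,-2.5],60],
    [[0,0,0],[-1.3,0,-2.5],60],
    [[0,0,0],[-1.3,0,-2.5],60],
    [[0,0,0],[0,0,0],60]
  ]
}}

```text
time_s: 9.87
ee_pos: [0.494, -0.0714, 0.0257]
orientation: [-3.141, -0.002, 1.768]
ft_force: [-1.5, 11.4, 6.6]
gripper_width: 0.7
gripper_force: 5.7
```

Emit:
{"name": "drive_tool", "arguments": {
  "moves": [
    [[0,0,0],[-1.5,0,-2.3],60],
    [[0,0,0],[-1.6,0,-2.3],60],
    [[0,0,0],[-1.6,0,-2.3],60],
    [[0,0,0],[-1.7,0,-2.3],60],
    [[0,0,0],[0,0,0],60]
  ]
}}

```text
time_s: 10.28
ee_pos: [0.4958, -0.0789, 0.0348]
orientation: [3.141, 0.0, 1.769]
ft_force: [-0.7, 2.4, 0.5]
gripper_width: 0.704
gripper_force: 0.6
```

Emit:
{"name": "drive_tool", "arguments": {
  "moves": [
    [[0,0,0],[-1.9,0,-2],60],
    [[0,0,0],[-1.9,0,-2],60],
    [[0,0,0],[-2,0,-2],60],
    [[0,0,0],[-2.1,0,-1.9],60],
    [[0,0,0],[0,0,0],60]
  ]
}}

```text
time_s: 10.7
ee_pos: [0.4974, -0.087, 0.0426]
orientation: [3.141, 0.0, 1.768]
ft_force: [0.9, -0.0, -0.1]
gripper_width: 0.704
gripper_force: 0.1
```

Run:
```python
from h import *
s=get_state();print(s['ee_pos'],s['ft_force'])
a=snap('scene','s4.png'); 
c=a[169:289,203:363];cv2.imwrite('pics/s4c.png',cv2.resize(c,None,fx=5,fy=5,interpolation=cv2.INTER_CUBIC)[:,:,::-1])
```

```text
[ 0.49737125 -0.087045    0.04261145] [ 0.85389177 -0.00504787 -0.05768644]
```

View pics/s4c.png

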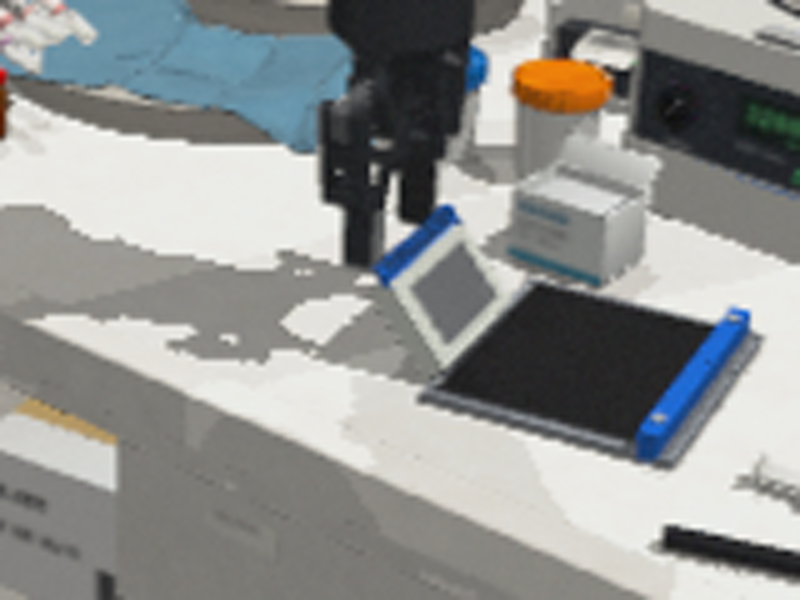

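The cassette stands at about 50°, resting lightly on the fingertips. I'll carry it on past upright.

Emit:
{"name": "drive_tool", "arguments": {
  "moves": [
    [[0,0,0],[-2.4,0,-1.6],60],
    [[0,0,0],[-2.4,0,-1.6],60],
    [[0,0,0],[-2.4,0,-1.5],60],
    [[0,0,0],[-2.4,0,-1.5],60],
    [[0,0,0],[-2.7,0,-1.2],60],
    [[0,0,0],[-2.7,0,-1.2],60],
    [[0,0,0],[-2.7,0,-1],60],
    [[0,0,0],[-2.7,0,-1],60]
  ]
}}

```text
time_s: 11.42
ee_pos: [0.5012, -0.1068, 0.053]
orientation: [3.142, 0.0, 1.769]
ft_force: [-0.3, 0.6, -0.4]
gripper_width: 0.701
gripper_force: 0.0
```

Emit:
{"name": "drive_tool", "arguments": {
  "moves": [
    [[0,0,0],[-2.8,0,-0.7],60],
    [[0,0,0],[-2.8,0,-0.7],60],
    [[0,0,0],[-2.8,0,-0.5],60],
    [[0,0,0],[-2.8,0,-0.5],60],
    [[0,0,0],[-2.8,0,0],60],
    [[0,0,0],[-2.8,0,0],60]
  ]
}}

```text
time_s: 11.92
ee_pos: [0.5044, -0.1233, 0.0553]
orientation: [3.142, -0.0, 1.769]
ft_force: [-0.0, -0.0, -0.6]
gripper_width: 0.703
gripper_force: 0.0
```

Run:
```python
from h import *
s=get_state();print(s['ee_pos'],s['ft_force'])
a=snap('scene','s5.png'); 
c=a[169:289,203:363];cv2.imwrite('pics/s5c.png',cv2.resize(c,None,fx=5,fy=5,interpolation=cv2.INTER_CUBIC)[:,:,::-1])
```

```text
[ 0.50444859 -0.12326625  0.05528317] [-0.02405255 -0.0472376  -0.59131398]
```

View pics/s5c.png

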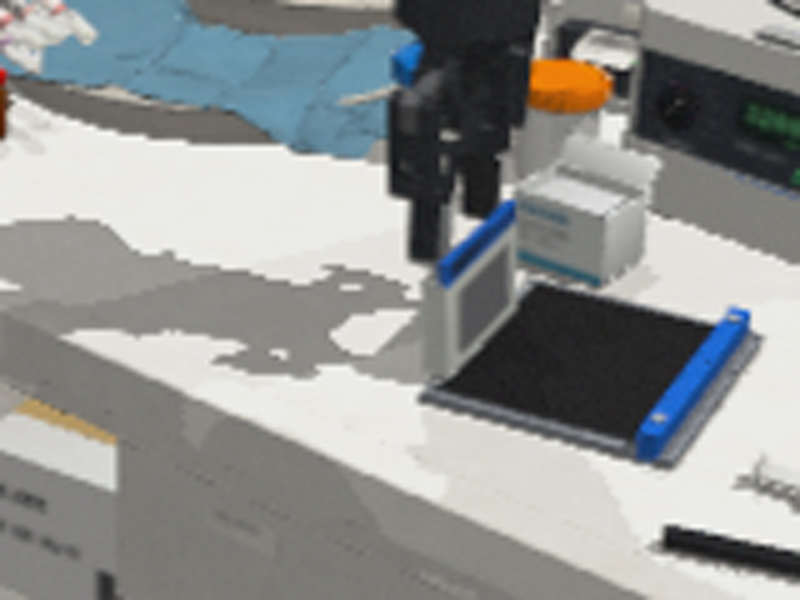

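The cassette is now almost upright on the front edge. A little more push.

Emit:
{"name": "drive_tool", "arguments": {
  "moves": [
    [[0,0,0],[-2.5,0,0],60],
    [[0,0,0],[-2.5,0,0],60],
    [[0,0,0],[-2.5,0,0],60],
    [[0,0,0],[-2.5,0,0],60],
    [[0,0,0],[-2.5,0,0],60],
    [[0,0,0],[-2.5,0,0],60],
    [[0,0,0],[0,0,0],60],
    [[0,0,0],[0,0,0],60],
    [[0,0,0],[0,0,0],60],
    [[0,0,0],[0,0,0],60]
  ]
}}

```text
time_s: 12.8
ee_pos: [0.5075, -0.138, 0.0563]
orientation: [3.141, 0.0, 1.769]
ft_force: [-3.0, 0.6, 14.2]
gripper_width: 0.704
gripper_force: 6.8
```

Run:
```python
from h import *
s=get_state();print(s['ee_pos'],s['ft_force'])
a=snap('scene','s6.png'); camera('top')
for c,n,z in [('top','cassette',.02),('top','cassette_lip',.02),('scene','cassette',.02),('top','pad',.006)]: rect(c,n,z)
c=a[169:289,203:363];cv2.imwrite('pics/s6c.png',cv2.resize(c,None,fx=5,fy=5,interpolation=cv2.INTER_CUBIC)[:,:,::-1])
```

```text
[ 0.50754303 -0.13797959  0.05625538] [-3.04022663  0.5768403  14.21461987]
cassette none
cassette_lip none
cassette 0.62 c 538.3 -127.7 wh 197.3 37.7 a 17.3 cent [ 0.5158 -0.1345]
pad 0.54 c 593.7 -204.6 wh 43.2 93.4 a 0.6 cent [ 0.5876 -0.2106]
```

View pics/s6c.png

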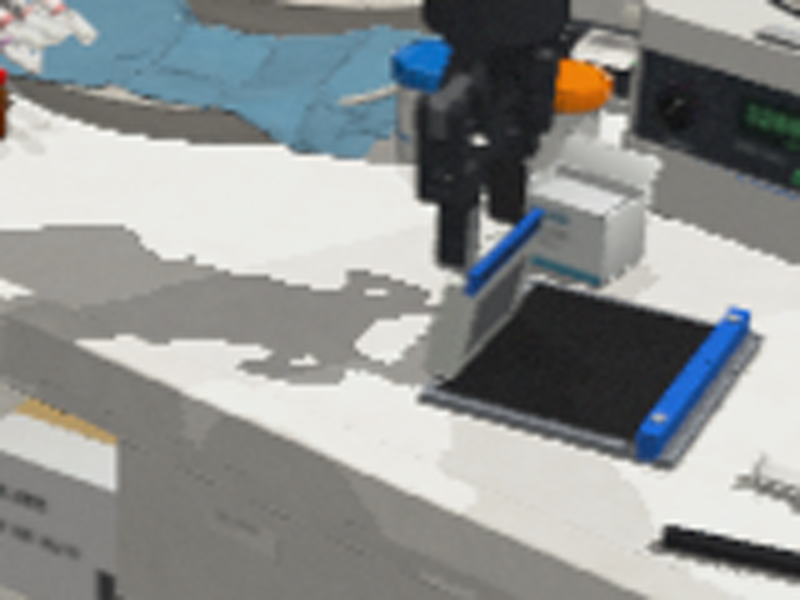

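It has tilted past upright, but the fingertips now sit on the shoulder under the lip (14 N upward). I'll raise them and nudge forward.

Emit:
{"name": "drive_tool", "arguments": {
  "moves": [
    [[0,0,0],[0,0,-2],60],
    [[0,0,0],[0,0,-2],60],
    [[0,0,0],[-2,0,-2],60],
    [[0,0,0],[-2.5,0,0],60],
    [[0,0,0],[-2.5,0,0],60],
    [[0,0,0],[-2.5,0,0],60],
    [[0,0,0],[0,0,0],60],
    [[0,0,0],[0,0,0],60],
    [[0,0,0],[0,0,0],60]
  ]
}}

```text
time_s: 13.85
ee_pos: [0.5091, -0.1471, 0.0612]
orientation: [-3.141, -0.0, 1.768]
ft_force: [-0.2, 0.4, 1.0]
gripper_width: 0.704
gripper_force: 0.0
```

Run:
```python
from h import *
s=get_state();print(s['ee_pos'],s['ft_force'])
a=snap('scene','s7.png'); camera('top');camera('wrist')
for c,n,z in [('top','cassette',.02),('scene','cassette',.022),('wrist','cassette',.022)]: rect(c,n,z)
c=a[169:289,203:363];cv2.imwrite('pics/s7c.png',cv2.resize(c,None,fx=5,fy=5,interpolation=cv2.INTER_CUBIC)[:,:,::-1])
```

```text
[ 0.50908722 -0.14705474  0.06116227] [-0.24140904  0.41030505  1.04788399]
cassette none
cassette 0.89 c 499.0 -188.6 wh 112.8 70.4 a 12.9 cent [ 0.4967 -0.1901]
cassette 0.94 c 511.6 -170.6 wh 88.5 60.8 a 11.3 cent [ 0.5122 -0.1678]
```

View pics/s7c.png

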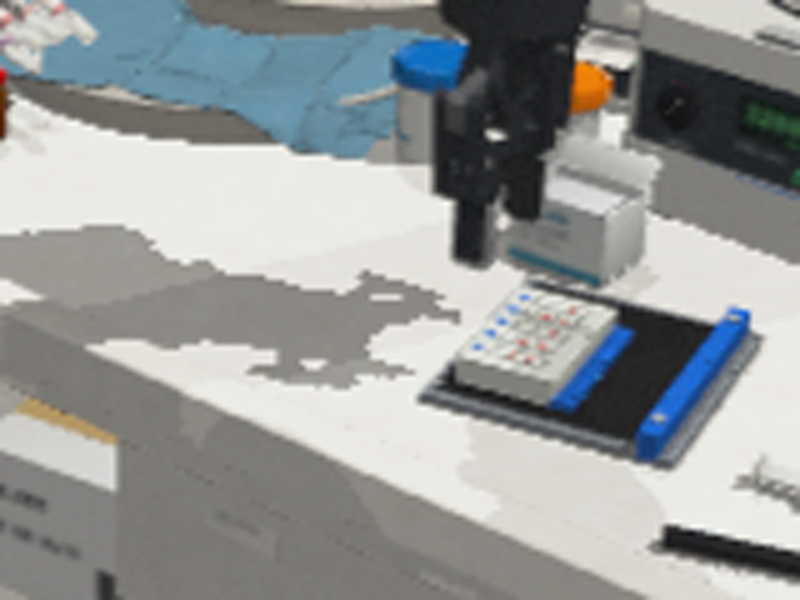

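Emit:
{"name": "drive_tool", "arguments": {
  "moves": [
    [[0,0,0],[10,0,-15],60],
    [[0,0,0],[20,0,-30],60],
    [[0,0,0],[20,0,-30],40],
    [[0,0,0],[20,0,-30],0],
    [[0,0,0],[0,0,0],0],
    [[0,0,0],[0,0,0],0]
  ]
}}

```text
time_s: 14.65
ee_pos: [0.4965, -0.0777, 0.1681]
orientation: [3.138, 0.001, 1.77]
ft_force: [-0.6, 0.2, -0.6]
gripper_width: 0.135
gripper_force: 0.0
```

Run:
```python
from h import *
s=get_state();print(s['ee_pos'],np.degrees(s['orientation']),s['gripper_width'])
camera('top');camera('wrist')
for c,n,z in [('top','cassette',.02),('wrist','cassette',.022),('wrist','cassette_lip',.012),('top','pad',.006),('wrist','pad',.006)]: rect(c,n,z)
```

```text
[ 0.49648422 -0.07773367  0.16809798] [1.79791543e+02 7.55529440e-02 1.01422807e+02] 0.13470034975411083
cassette none
cassette 0.91 c 512.7 -168.4 wh 7.5 59.9 a 11.1 cent [ 0.5069 -0.1534]
cassette_lip 0.75 c 513.1 -174.7 wh 8.9 63.3 a 11.4 cent [ 0.5082 -0.1622]
pad 0.8 c 531.9 -198.1 wh 150.6 133.8 a 11.9 cent [ 0.5701 -0.2263]
pad 0.8 c 520.5 -161.6 wh 147.8 65.4 a 11.3 cent [ 0.5401 -0.1428]
```

The picture shows the cassette flat on the pad with its result windows up and the lip toward the rail. It is about 14 mm off toward the robot side. I'll go round to that end and nudge it to the middle.

Emit:
{"name": "drive_tool", "arguments": {
  "moves": [
    [[0,0,0],[-5,-25,0],0],
    [[0,0,0],[-15,-25,0],0],
    [[0,0,0],[-20,-15,0],0],
    [[0,0,0],[-20,-10,0],0],
    [[0,0,0],[-20,0,0],0],
    [[0,0,0],[-14,0,0],0],
    [[0,0,0],[0,0,0],0],
    [[0,0,0],[0,0,0],0]
  ]
}}

```text
time_s: 15.67
ee_pos: [0.4404, -0.1857, 0.1659]
orientation: [-3.141, -0.001, 1.767]
ft_force: [-0.4, -0.2, -0.0]
gripper_width: -0.004
gripper_force: 0.0
```

```bash
cat >> h.py <<'E'
def edges(cam,z=.022):
    "cassette in pad frame from blue/white region pixels: percentiles of region points"
    i=camera_info(cam); r=regions_of(cam,'cassette')
    if not r: print(cam,'none'); return
    v,u=np.nonzero(r[0]['region']); P=np.array([onz(i,(a,b),z)[:2] for a,b in zip(u,v)])*1000-[531.5,-196.5]
    px=P@[.196,-.981]; py=P@[.981,.196]
    print(cam,round(r[0]['p'],2),'x',np.percentile(px,[1,99]).round(1),'y',np.percentile(py,[1,99]).round(1))
E
python3 - <<'E'
from h import *
s=get_state();print(s['ee_pos'],np.degrees(s['orientation']),s['gripper_width'])
camera('top');camera('wrist');camera('scene')
for c,n,z in [('top','cassette',.022),('wrist','cassette',.022),('top','pad',.006),('wrist','pad',.006)]: rect(c,n,z)
for c in ('top','wrist','scene'): edges(c)
E
```

```text
[ 0.44038502 -0.18568966  0.16585735] [-1.79969532e+02 -3.60692796e-02  1.01228276e+02] -0.003505915530051329
cassette 0.96 c 515.3 -173.7 wh 89.3 65.6 a 11.9 cent [ 0.5131 -0.1736]
cassette 0.8 c 511.5 -174.1 wh 91.7 61.6 a 12.1 cent [ 0.5103 -0.1716]
pad 0.93 c 532.8 -197.3 wh 149.2 136.5 a 11.4 cent [ 0.5565 -0.1948]
pad 0.68 c 531.9 -197.4 wh 155.9 134.6 a 11.3 cent [ 0.549  -0.2103]
top 0.96 x [-57.    4.7] y [-54.9  32.6]
wrist 0.8 x [-55.6   4.9] y [-59.9  29.1]
scene 0.67 x [-51.9  20.7] y [-86.   27.7]
```

Emit:
{"name": "drive_tool", "arguments": {
  "moves": [
    [[0,0,0],[0,0,28],0],
    [[0,0,0],[0,0,28],0],
    [[0,0,0],[0,0,28],0],
    [[0,0,0],[0,0,28],0],
    [[0,0,0],[0,0,28],0],
    [[0,0,0],[0,0,13],0],
    [[0,0,0],[0,0,0],0],
    [[0,0,0],[0,4,0],0],
    [[0,0,0],[0,4,0],0],
    [[0,0,0],[0,4,0],0],
    [[0,0,0],[0,3,0],0],
    [[0,0,0],[0,3,0],0],
    [[0,0,0],[0,3,0],0],
    [[0,0,0],[0,3,0],0],
    [[0,0,0],[0,0,0],0]
  ]
}}

```text
time_s: 17.42
ee_pos: [0.4647, -0.1806, 0.0136]
orientation: [3.141, 0.001, 1.769]
ft_force: [-0.0, 0.2, 0.1]
gripper_width: 0.001
gripper_force: 0.1
```

Run:
```python
from h import *
s=get_state();print(s['ee_pos'],s['ft_force'])
camera('top');camera('wrist')
for c,n,z in [('top','cassette',.022),('wrist','cassette',.022)]: rect(c,n,z)
for c in ('top','wrist'): edges(c)
```

```text
[ 0.46474154 -0.18058172  0.01356019] [-0.03676279  0.19016622  0.13133868]
cassette 0.53 c 528.1 -171.4 wh 83.2 66.5 a 9.6 cent [ 0.5427 -0.1616]
cassette 0.66 c 519.1 -169.9 wh 89.6 59.8 a 10.0 cent [ 0.5221 -0.1612]
top 0.53 x [-58.5   7.2] y [-34.3  42.5]
wrist 0.66 x [-57.9  -1.1] y [-49.7  36.6]
```

Emit:
{"name": "drive_tool", "arguments": {
  "moves": [
    [[0,0,0],[0,2,0],0],
    [[0,0,0],[0,2,0],0],
    [[0,0,0],[0,0,0],0],
    [[0,0,0],[0,-10,0],0],
    [[0,0,0],[0,-10,-20],0],
    [[0,0,0],[0,0,-30],0],
    [[0,0,0],[0,0,-30],0],
    [[0,0,0],[0,0,-10],0],
    [[0,0,0],[0,0,0],0]
  ]
}}

```text
time_s: 18.47
ee_pos: [0.4493, -0.1845, 0.1056]
orientation: [3.138, 0.003, 1.768]
ft_force: [-0.5, 0.3, -0.5]
gripper_width: 0.006
gripper_force: 0.0
```

Run:
```python
from h import *
s=get_state();print(s['ee_pos'],s['ft_force'])
camera('top');camera('wrist')
for c,n,z in [('top','cassette',.022),('wrist','cassette',.022),('top','pad',.006)]: rect(c,n,z)
for c in ('top','wrist'): edges(c)
```

```text
[ 0.44934651 -0.18449322  0.10562228] [-0.51276324  0.25989158 -0.51801599]
cassette 0.95 c 528.0 -171.3 wh 94.6 67.7 a 9.4 cent [ 0.5268 -0.1719]
cassette 0.69 c 521.6 -171.2 wh 90.5 61.5 a 9.9 cent [ 0.5185 -0.1695]
pad 0.69 c 553.3 -191.6 wh 104.3 135.9 a 8.7 cent [ 0.5632 -0.2138]
top 0.95 x [-56.4   8.1] y [-43.   47.5]
wrist 0.69 x [-57.7   2.3] y [-49.2  38.8]
```

Emit:
{"name": "drive_tool", "arguments": {
  "moves": [
    [[0,0,0],[20,0,0],0],
    [[0,0,0],[25,0,0],0],
    [[0,0,0],[10,20,0],30],
    [[0,0,0],[0,25,0],60],
    [[0,0,0],[0,25,0],60],
    [[0,0,0],[0,7,0],60],
    [[0,0,0],[0,0,0],60],
    [[0,0,0],[0,0,25],60],
    [[0,0,0],[0,0,25],60],
    [[0,0,0],[0,0,25],60],
    [[0,0,0],[0,0,15],60],
    [[0,0,0],[0,0,8],60],
    [[0,0,0],[0,0,0],60]
  ]
}}

```text
time_s: 19.9
ee_pos: [0.5104, -0.1146, 0.0034]
orientation: [-3.137, -0.002, 1.768]
ft_force: [-0.1, 1.3, -0.7]
gripper_width: 0.697
gripper_force: 0.0
```

Emit:
{"name": "drive_tool", "arguments": {
  "moves": [
    [[0,0,0],[0,3,-3],60],
    [[0,0,0],[-4,0,0],60],
    [[0,0,0],[-4,0,0],60],
    [[0,0,0],[-4,0,0],60],
    [[0,0,0],[-3,0,0],60],
    [[0,0,0],[-3,0,0],60],
    [[0,0,0],[-3,0,0],60],
    [[0,0,0],[-3,0,0],60],
    [[0,0,0],[-3,0,0],60],
    [[0,0,0],[-3,0,0],60],
    [[0,0,0],[-3,0,0],60],
    [[0,0,0],[-3,0,0],60],
    [[0,0,0],[-3,0,0],60],
    [[0,0,0],[-3,0,0],60],
    [[0,0,0],[-3,0,0],60],
    [[0,0,0],[0,0,0],60]
  ]
}}

```text
time_s: 21.23
ee_pos: [0.5249, -0.1588, 0.0083]
orientation: [3.141, 0.0, 1.768]
ft_force: [-0.9, -0.4, 0.3]
gripper_width: 0.701
gripper_force: 0.0
```

Emit:
{"name": "drive_tool", "arguments": {
  "moves": [
    [[0,0,0],[-2,0,0],60],
    [[0,0,0],[-2,0,0],60],
    [[0,0,0],[0,0,0],60]
  ]
}}

```text
time_s: 21.48
ee_pos: [0.5256, -0.1624, 0.0083]
orientation: [3.141, 0.0, 1.768]
ft_force: [-0.2, 0.1, -0.2]
gripper_width: 0.703
gripper_force: 0.0
```

Emit:
{"name": "drive_tool", "arguments": {
  "moves": [
    [[0,0,0],[-1,0,0],60],
    [[0,0,0],[-1,0,0],60],
    [[0,0,0],[0,0,0],60]
  ]
}}

```text
time_s: 21.73
ee_pos: [0.5259, -0.1642, 0.0083]
orientation: [-3.142, 0.0, 1.769]
ft_force: [-0.5, 0.1, 0.4]
gripper_width: 0.704
gripper_force: 0.0
```

Emit:
{"name": "drive_tool", "arguments": {
  "moves": [
    [[0,0,0],[-1,0,0],60],
    [[0,0,0],[-1,0,0],60],
    [[0,0,0],[0,0,0],60]
  ]
}}

```text
time_s: 21.98
ee_pos: [0.5263, -0.1662, 0.0083]
orientation: [3.142, 0.0, 1.768]
ft_force: [-0.3, 0.3, -0.8]
gripper_width: 0.7
gripper_force: 0.0
```

Emit:
{"name": "drive_tool", "arguments": {
  "moves": [
    [[0,0,0],[-1,0,0],60],
    [[0,0,0],[-1,0,0],60],
    [[0,0,0],[0,0,0],60]
  ]
}}

```text
time_s: 22.23
ee_pos: [0.5267, -0.1682, 0.0083]
orientation: [3.142, 0.0, 1.768]
ft_force: [-1.0, 0.0, -0.3]
gripper_width: 0.702
gripper_force: 0.0
```

Emit:
{"name": "drive_tool", "arguments": {
  "moves": [
    [[0,0,0],[-1,0,0],60],
    [[0,0,0],[-1,0,0],60],
    [[0,0,0],[0,0,0],60]
  ]
}}

```text
time_s: 22.48
ee_pos: [0.5271, -0.1701, 0.0083]
orientation: [3.142, 0.0, 1.769]
ft_force: [-0.4, 0.2, 0.4]
gripper_width: 0.701
gripper_force: 0.0
```

Emit:
{"name": "drive_tool", "arguments": {
  "moves": [
    [[0,0,0],[-0.7,0,0],60],
    [[0,0,0],[-0.7,0,0],60],
    [[0,0,0],[0,0,0],60]
  ]
}}

```text
time_s: 22.73
ee_pos: [0.5274, -0.1715, 0.0083]
orientation: [3.142, 0.0, 1.768]
ft_force: [-0.1, -1.6, 0.2]
gripper_width: 0.703
gripper_force: 0.0
```

Run:
```python
from h import *
camera('wrist');camera('scene')
rect('wrist','cassette',.022); edges('wrist'); edges('scene')
```

```text
cassette 0.95 c 532.1 -193.9 wh 72.4 43.7 a 11.3 cent [ 0.5291 -0.1932]
wrist 0.95 x [-23.8  16.2] y [-32.9  34.9]
scene 0.88 x [-10.6  52.3] y [-71.7  38.6]
```

Emit:
{"name": "drive_tool", "arguments": {
  "moves": [
    [[0,0,0],[-0.7,0,0],60],
    [[0,0,0],[-0.7,0,0],60],
    [[0,0,0],[0,0,0],60]
  ]
}}

```text
time_s: 23.23
ee_pos: [0.5273, -0.1719, 0.0083]
orientation: [-3.141, -0.001, 1.768]
ft_force: [-0.5, 5.9, 2.5]
gripper_width: 0.702
gripper_force: 3.0
```

Emit:
{"name": "drive_tool", "arguments": {
  "moves": [
    [[0,0,0],[-0.7,0,0],60],
    [[0,0,0],[-0.7,0,0],60],
    [[0,0,0],[0,0,0],60]
  ]
}}

```text
time_s: 23.48
ee_pos: [0.5273, -0.1721, 0.0082]
orientation: [-3.141, -0.003, 1.768]
ft_force: [0.4, 14.5, 4.6]
gripper_width: 0.703
gripper_force: 7.0
```

It is seated against the rail at 14 N. I'll back off and check.

Emit:
{"name": "drive_tool", "arguments": {
  "moves": [
    [[0,0,0],[3,0,0],60],
    [[0,0,0],[10,0,0],60],
    [[0,0,0],[20,0,-10],60],
    [[0,0,0],[25,0,-30],60],
    [[0,0,0],[30,0,-30],60],
    [[0,0,0],[30,0,-30],60],
    [[0,0,0],[30,-20,-30],60],
    [[0,0,0],[0,-35,0],60],
    [[0,0,0],[0,-35,0],60],
    [[0,0,0],[0,-35,0],60],
    [[0,0,0],[0,-35,0],60],
    [[0,0,0],[0,0,0],60]
  ]
}}

```text
time_s: 24.48
ee_pos: [0.3374, -0.0638, 0.1327]
orientation: [-3.136, -0.002, 1.769]
ft_force: [0.4, 0.4, -1.0]
gripper_width: 0.702
gripper_force: 0.0
```

Run:
```python
from h import *
s=get_state();print(s['ee_pos'],s['ft_force'])
camera('top');camera('wrist')
for c,n,z in [('top','cassette',.022),('wrist','cassette',.022),('top','pad',.006),('wrist','pad',.006),('top','carton',.05),('top','orange_cup',.06),('top','blue_cup',.06)]: rect(c,n,z)
for c in ('top','wrist'): edges(c)
```

```text
[ 0.33744148 -0.06376913  0.13272396] [ 0.4040666   0.37989802 -1.02290158]
cassette 0.62 c 536.2 -208.9 wh 87.3 61.0 a 13.0 cent [ 0.5326 -0.2125]
cassette 0.83 c 524.0 -216.4 wh 45.2 42.1 a 11.1 cent [ 0.5191 -0.2195]
pad 0.67 c 532.5 -197.4 wh 153.7 138.8 a 10.4 cent [ 0.5326 -0.1672]
pad 0.84 c 570.9 -128.3 wh 35.5 79.9 a 68.1 cent [ 0.5676 -0.1411]
carton 0.83 c 644.0 -115.8 wh 60.1 59.5 a 0.2 cent [ 0.639 -0.113]
orange_cup 0.57 c 733.5 -41.3 wh 59.6 59.6 a 45.0 cent [ 0.7429 -0.0399]
blue_cup 0.73 c 708.2 31.7 wh 54.7 49.5 a 45.3 cent [0.7084 0.0334]
top 0.62 x [-16.8  42.9] y [-39.3  43. ]
wrist 0.83 x [-5.5 37.7] y [-34.   35.8]
```

```bash
python3 -c "
from station import sign_off
print(sign_off())"
```

```text
the job is handed in; nothing more can be done
None
```

The cassette was tipped over the front edge and now lies flat on the pad with its windows up, flush against the blue rail and within about 2 mm of its middle by the top camera; the job was handed in at about 25 s.

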